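# Sweep spare jar lids into the bench fence

## Task

Sweep the three loose white screw lids across the bench, through the open mouth of the low three-sided metal fence, until each lid lies flat and entirely inside it. Only push them along the bench with the outside of the fingers: do not pinch, lift, flip or press hard on a lid. Leave the two small standing vials and the low jar where they stand.

Things in the scene. Friction and masses are not known exactly. Their poses are not given: they have to be found in the camera images.
- lid_0: loose spare screw lid lying flat on the bench, crown up: white plastic disc with a finely ribbed rim, 32 mm diameter, 14.5 mm high, about 20 g. Origin: centre of its underside (z = 0 on the bench); z up. Starts in front of the fence's mouth, the one at the right (smallest y)
- lid_1: loose spare screw lid lying flat on the bench, crown up: white plastic disc with a finely ribbed rim, 32 mm diameter, 14.5 mm high, about 20 g. Origin: centre of its underside (z = 0 on the bench); z up. Starts in front of the fence's mouth, the middle one
- lid_2: loose spare screw lid lying flat on the bench, crown up: white plastic disc with a finely ribbed rim, 32 mm diameter, 14.5 mm high, about 20 g. Origin: centre of its underside (z = 0 on the bench); z up. Starts in front of the fence's mouth, the one at the left (largest y)
- fence: low three-sided aluminium fence fixed to the bench, no floor, open towards the robot. Origin: middle of the open mouth, at bench height; x points inward, away from the robot (turned up to 0.25 rad either way), y along the mouth, z up. Inside 150 mm wide (y -75 to 75) and 110 mm deep (x 0 to 110); walls 5 mm thick, 20 mm high, 8 mm posts at the mouth's ends; 3 mm high tabs reach 13 mm outside the sides
- vial_right: bystander: small glass vial with a white cap, the right one of two, standing close in front of the lids on the robot's side, 25 mm diameter, 53 mm high, 35 g. Origin: centre of its underside
- vial_left: bystander: small glass vial with a white cap, the left one of two, standing close in front of the lids on the robot's side, 25 mm diameter, 53 mm high, 35 g. Origin: centre of its underside
- low_jar: bystander: glass jar with a white lid, 52 mm diameter, 75 mm high, 200 g, standing to the left of the work. Origin: centre of its underside
Not all that is in view belongs to the job. Leave any red look-alike of the lid_1 alone. What is shaped like the lid_0 but green is not meant.

How it is judged:
By the outcome, as a careful person would: the job done as asked, in the order asked, and still so for the second after the job is handed in, with the robot touching nothing.
It also fails if it takes over 72 s, if anything falls off the work surface, if the arm or the gripper's body presses on something with over 40 N, if the wrist force passes 120 N, or if a joint passes its speed limit or range.

## Robot

A 7-joint arm with a two-finger parallel gripper is mounted at the origin on a cart in front of the work surface, level with it; the furniture and walls round the work are solid. World frame = base frame: x ahead of the robot, y to its left, z up, the work surface at z = 0. Lengths are in m, angles in rad, forces in N, time in s.
With the tool pointing down it reaches from about 0.425 to 0.825 m from the base axis. Payload 3.6 kg.
Tool frame: the origin (TCP) lies between the finger pads; the fingertips stand 14 mm ahead of it and the grasp point (between the pads) lies 5 mm behind it; z points along the fingers, y is the line along which they close (so a half turn about z gives the same grasp; the last joint's range is limited). The gripper opens to 93 mm and grips with 3 to 60 N. Pads are 15 mm wide; open, the fingers measure 128 mm over their backs; the gripper's body (75 mm by 188 mm) begins 65 mm behind the grasp point.
Start: joints at [1.131, 0.615, -0.013, 1.423, 0.008, 1.103, -0.04], TCP at [0.261, -0.595, 0.233] pointing down, gripper open.
Joint ranges: [-3.12, 3.12], [-0.3, 2.06], [-1.34, 1.32], [0.26, 2.42], [-1.36, 4.5], [0.01, 1.98], [-2.84, 2.84]. Speed limits (rad/s): [2.79, 2.79, 3.14, 3.14, 3.14, 3.14, 3.14].

## Interface

Orientations are given as a unit quaternion [x, y, z, w].
In Python, from plant import robot, read_camera, get_calibration gives the robot as it stands.
- The arm moves only by the tool apply_moves, never from a script. Its argument "motion" is a list of rows, each a list of 6 numbers: the shift along the tool's x, y, z in m, then the turn, a rotation vector about the tool's x, y, z in degrees. A call has 1 to 8 rows; each row is the pose to reach, as a shift and turn from the pose commanded when the call began, along the tool's axes at that moment; what a row does not reach only later rows make up. A row lasts 1/12 s, in which the tool goes at most 41.7 mm and 7.16 degrees, less where a joint would pass 70% of its speed; a pose out of reach is approached as far as the arm can. A call with a gripper value outside its range is refused whole. "hand" is the opening, from -1 (shut) to 1 (fully open), so that 0 is half open, set as the call begins (left out, the last holds). The fingers move at their own pace and stop on an object; the grip force is fixed at half the most. Time passes only in rows, so rows that repeat a pose let the fingers close. It gives the time, the measured TCP pose, the force, the opening and the grip force at its end, in the units of the state.
- robot.read_state(): the state, without advancing time (a new reading comes with each control period).
- read_camera(name): name is "scene" or "side" or "wrist"; returns (picture, depth): 400x640x3 uint8, red, green, blue; 400x640 float32, m along the optical axis (not along the pixel's ray), 0 where there is no reading.
- get_calibration(name): a dict with "intrinsics" (3x3 intrinsics, pixels), "cam_to_world" (4x4, takes a point from camera to world coordinates). Camera axes: x right, y up, looking along -z (the intrinsics and any distortion apply to the point x, -y, -z); pixel columns grow to the right and rows downward; lengths in m; the calibration is good to about 2 mm. The wrist camera is an equidistant fisheye: a pixel r from the principal point sees the ray r / f radians off the axis. A picture is of the moment at which its call begins: read the wrist's pose just before it. get_calibration takes no time and is no camera call; for the wrist camera it gives the pose at the moment of the call.
- robot.close_job(): hands the job in; it is judged then, once.
The state is a dict: "time": time; "joints": joint angles; "joint_vel": joint speeds; "tau": joint torques, N m; "tcp_pos": TCP position; "orientation": TCP orientation; "wrist_force": force on the tool from outside, world axes, zero at the start; "ft_torque": the same for the moment, N m; "opening": finger opening in m; "grip_force": force on a finger pad.
Only numpy, scipy, OpenCV 4.12 (cv2) and the standard library are available. Lean on these libraries where they do the work, as an engineer would, in place of code of your own. Each camera call takes 0.05 s, during which the arm holds its last target. There are 200 camera calls.

## Working session

There is one attempt and no reset: what is moved stays moved. The work goes in short steps, Python scripts to look and compute and a tool call to move; the robot and the scene stay as the last step left them, time stands still between calls to the robot, and variables do not carry over. Pictures are saved under pics/ and viewed, at most 10 in all, crops included, and the job is handed in when it is done.

Besides the shell and the picture viewer there is one more tool, called after "Request:" by a JSON object that holds its "name" and its "arguments", one argument or row to a line. apply_moves: Moves the arm, as the interface text tells. Its arguments: {"type":"object","properties":{"motion":{"type":"array","items":{"type":"array","items":{"type":"number"}}},"hand":{"type":"number"}},"required":["motion"]}

```bash
mkdir -p pics; cat > h.py <<'E'
import numpy as np, cv2
from plant import robot, read_camera, get_calibration
def cloud(name):
    c=get_calibration(name); im,d=read_camera(name); K=c["intrinsics"]; K=np.array(K); T=np.array(c["cam_to_world"])
    v,u=np.mgrid[0:400,0:640]
    P=np.stack([(u-K[0,2])/K[0,0]*d,-(v-K[1,2])/K[1,1]*d,-d],-1)
    W=P@T[:3,:3].T+T[:3,3]; W[d==0]=np.nan
    return im,W
def save(n,im,s=1.25): cv2.imwrite(n,cv2.resize(im[...,::-1],None,fx=s,fy=s,interpolation=cv2.INTER_CUBIC))
E
python3 - <<'E'
from h import *
for n in ("scene","side"):
    im,W=cloud(n); save(f"pics/{n}0.png",im); np.savez(f"{n}0.npz",im=im,W=W)
    c=get_calibration(n); print({k:v for k,v in c.items()})
s=robot.read_state(); print(s)
E
```

```text
{'intrinsics': array([[472.19362491,   0.        , 314.63785991],
       [  0.        , 472.19362491, 195.22975725],
       [  0.        ,   0.        ,   1.        ]]), 'cam_to_world': array([[-0.53960606,  0.3649327 , -0.75871564, -0.18676845],
       [-0.84183832, -0.2215027 ,  0.49218371,  0.70765124],
       [ 0.01155637,  0.90430121,  0.42673853,  0.40005213],
       [ 0.        ,  0.        ,  0.        ,  1.        ]])}
{'intrinsics': array([[422.35452943,   0.        , 320.65042203],
       [  0.        , 422.35452943, 198.72285628],
       [  0.        ,   0.        ,   1.        ]]), 'cam_to_world': array([[ 0.98596882,  0.0457445 , -0.16053951,  0.31614217],
       [-0.16571496,  0.38402924, -0.90832818, -0.51065155],
       [ 0.02010085,  0.92218706,  0.38622141,  0.38875383],
       [ 0.        ,  0.        ,  0.        ,  1.        ]])}
{'time': 0.1, 'joints': array([ 1.13149336,  0.61581443, -0.01259032,  1.42472476,  0.00812765,
        1.10337872, -0.04040207]), 'joint_vel': array([ 0.00065539, -0.00242194,  0.00085274, -0.00560243,  0.00075986,
       -0.00070008, -0.00083836]), 'tau': array([ 1.19536722e-03, -4.60040045e+01,  2.10205335e-01, -1.66245693e+01,
       -6.11398369e-02,  1.69762911e-02,  9.91897286e-05]), 'tcp_pos': array([ 0.2604889 , -0.59479094,  0.23160689]), 'orientation': array([ 9.78768519e-01,  2.04965588e-01, -2.65805576e-04, -1.10580150e-03]), 'wrist_force': array([0.28995295, 0.08818085, 0.77440391]), 'ft_torque': array([ 0.00435981, -0.03056953, -0.06270695]), 'grip_force': 0.0, 'opening': 0.09311387692524617}
```

View pics/scene0.png

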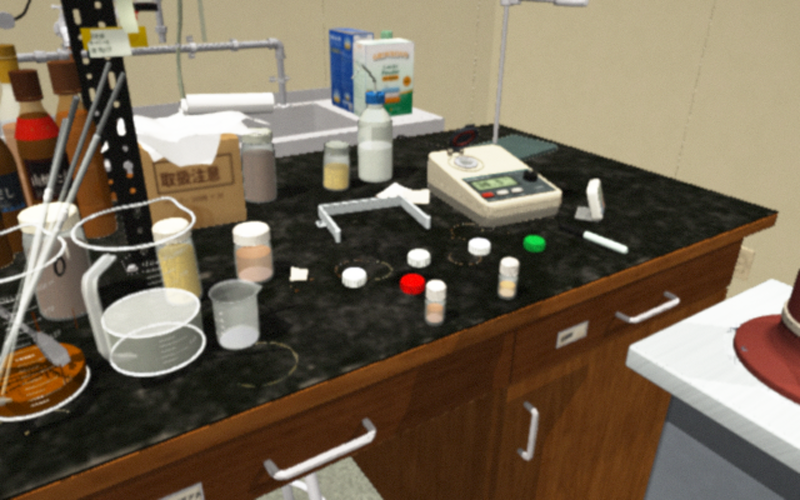

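View pics/side0.png

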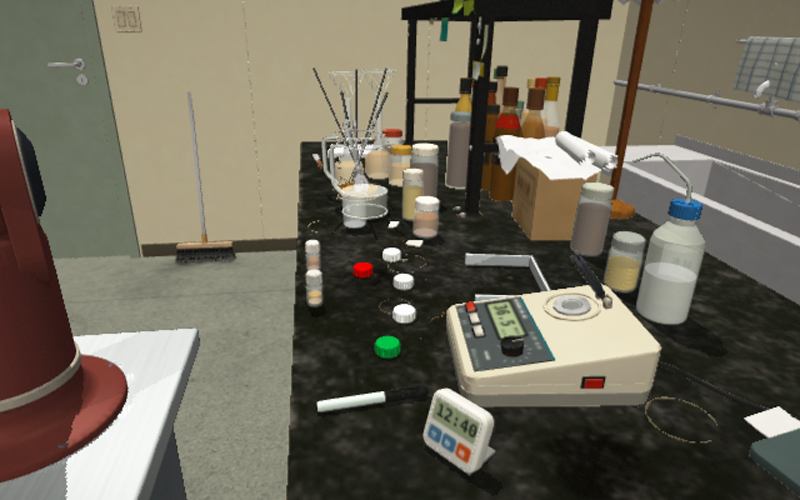

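Scene picture (800x500) candidates: white lids at (354,278), (419,257) and (479,246). Look-alikes are the red one (412,284) and the green one (535,243), both left alone. The vials are at (435,302) and (508,278), their caps also white. The jar is at (253,250) and the fence runs (320,215)-(430,225). I choose the three white discs.

```bash
cat > m.py <<'E'
from h import *
import sys
def topdown(tag,clouds,x0=.40,x1=.95,y0=-.35,y1=.35,r=.001,zmin=.004):
    # paint world-plane map (x up, y left)
    H=int((x1-x0)/r);Wd=int((y1-y0)/r); out=np.zeros((H,Wd,3),np.uint8); z=np.full((H,Wd),-1.)
    for im,W in clouds:
        p=W.reshape(-1,3); c=im.reshape(-1,3); ok=np.isfinite(p[:,0])&(p[:,2]>-.02)&(p[:,2]<.12); p=p[ok];c=c[ok]
        i=((x1-p[:,0])/r).astype(int); j=((y1-p[:,1])/r).astype(int); k=(i>=0)&(i<H)&(j>=0)&(j<Wd)
        o=np.argsort(p[k,2]); out[i[k][o],j[k][o]]=c[k][o]
    out=cv2.dilate(out,np.ones((3,3)))
    for a in np.arange(.45,x1,.05): cv2.putText(out,f"{a:.2f}",(0,int((x1-a)/r)),0,.35,(255,255,0)); cv2.line(out,(0,int((x1-a)/r)),(Wd,int((x1-a)/r)),(60,60,0),1)
    for b in np.arange(-.3,.35,.05): cv2.line(out,(int((y1-b)/r),0),(int((y1-b)/r),H),(60,60,0),1); cv2.putText(out,f"{b:.2f}",(int((y1-b)/r),H-3),0,.3,(255,255,0))
    save(tag,out,1.1)
def blobs(im,W,lo=.009,hi=.02):
    m=(W[...,2]>lo)&(W[...,2]<hi)&(W[...,0]>.4)&(W[...,0]<.95)&(abs(W[...,1])<.4)
    n,l,s,c=cv2.connectedComponentsWithStats(m.astype(np.uint8))
    for k in range(1,n):
        if s[k,4]>30:
            q=W[l==k]; a=q.min(0);b=q.max(0); print(c[k].round(),s[k,4],"mid",((a+b)/2).round(4)[:2],"size",(b-a).round(3),im[l==k].mean(0).round())
if __name__=="__main__":
    cl=[]
    for n in("scene","side"):
        d=np.load(n+"0.npz"); cl.append((d["im"],d["W"])); print(n); blobs(*cl[-1])
        W=d["W"]; f=(abs(W[...,2])<.006)&(W[...,0]>.5)&(W[...,0]<.7)&(abs(W[...,1])<.2); print("bench z",np.median(W[f][:,2]))
        np.set_printoptions(suppress=True)
        for lo,hi in((.045,.06),(.065,.08)):
            print("tall");blobs(*cl[-1],lo,hi)
    topdown("pics/top0.png",cl)
    c=cl[0][0][165:260,220:460]; save("pics/crop0.png",c,3.3)
E
python3 m.py
```

```text
scene
[416. 117.] 627 mid [ 0.8089 -0.2698] size [0.158 0.203 0.01 ] [ 96. 110. 101.]
[300. 140.] 114 mid [0.8035 0.1087] size [0.045 0.064 0.011] [180. 182. 168.]
[268. 147.] 89 mid [0.7994 0.2021] size [0.042 0.05  0.011] [175. 155.  98.]
[394. 170.] 458 mid [0.5739 0.0145] size [0.217 0.155 0.011] [103.  98.  85.]
[208. 156.] 114 mid [0.8136 0.3545] size [0.037 0.054 0.011] [118. 104.  92.]
[294. 167.] 551 mid [0.6193 0.2318] size [0.151 0.179 0.011] [182. 185. 181.]
[478. 170.] 58 mid [ 0.4279 -0.1239] size [0.034 0.059 0.011] [180. 176. 164.]
[454. 180.] 34 mid [ 0.4156 -0.0298] size [0.03  0.008 0.005] [32. 31. 28.]
[424. 191.] 45 mid [0.4072 0.0654] size [0.013 0.033 0.005] [ 19. 192.  64.]
[383. 195.] 120 mid [0.4348 0.1464] size [0.031 0.032 0.006] [248. 248. 247.]
[335. 204.] 135 mid [0.4515 0.2484] size [0.031 0.032 0.007] [244. 245. 241.]
[283. 220.] 158 mid [0.449  0.3606] size [0.031 0.032 0.006] [248. 248. 247.]
bench z -0.0005337518139832409
tall
[299. 126.] 163 mid [0.8065 0.1088] size [0.056 0.065 0.015] [184. 186. 171.]
[269. 132.] 126 mid [0.7956 0.2023] size [0.0
[... 1888 characters left out ...]
98 mid [0.8052 0.1934] size [0.045 0.042 0.015] [138. 127.  90.]
[533. 232.] 328 mid [0.8149 0.096 ] size [0.061 0.053 0.015] [147. 149. 138.]
[409. 280.] 3920 mid [ 0.5715 -0.0018] size [0.209 0.183 0.015] [147. 143. 124.]
[371. 330.] 821 mid [ 0.4478 -0.1229] size [0.049 0.056 0.015] [165. 166. 148.]
tall
[473. 175.] 165 mid [0.8254 0.3421] size [0.054 0.048 0.015] [102.  92.  82.]
[501. 200.] 181 mid [0.8057 0.1953] size [0.043 0.044 0.015] [121. 122. 114.]
[535. 222.] 333 mid [0.8146 0.0956] size [0.061 0.053 0.015] [165. 167. 157.]
[473. 262.] 4083 mid [ 0.6258 -0.0074] size [0.11  0.17  0.015] [222. 214. 187.]
[409. 275.] 213 mid [ 0.5252 -0.0409] size [0.023 0.027 0.009] [41. 41. 36.]
```

View pics/top0.png

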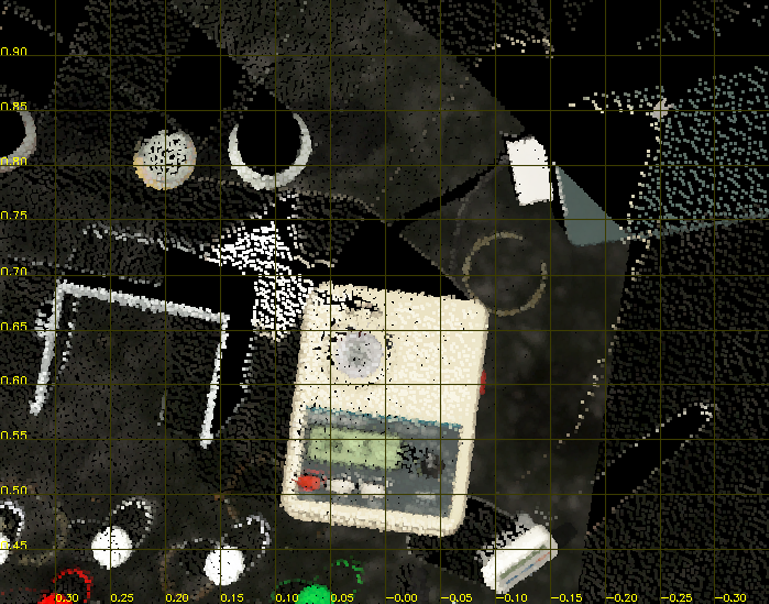

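View pics/crop0.png

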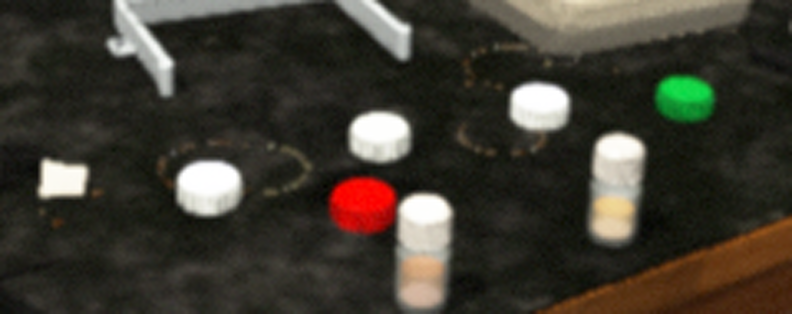

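The crop confirms three white ribbed lids, with the red and green ones as decoys. Next I get precise poses of the fence, vials, red lid and jar.

```bash
cat > m2.py <<'E'
from h import *
np.set_printoptions(suppress=True,precision=4)
def measure(tag,data=None,verbose=True):
    res={}
    for n in("scene","side"):
        if data: d=np.load(n+data+".npz"); im,W=d["im"],d["W"]
        else: im,W=cloud(n)
        x,y,z=W[...,0],W[...,1],W[...,2]
        roi=(x>.3)&(x<.75)&(y>.03)&(y<.55)
        for nm,lo,hi in(("lid",.0085,.02),("vialtop",.046,.06),("jar",.068,.085)):
            m=(roi&(z>lo)&(z<hi)).astype(np.uint8)
            k,l,s,c=cv2.connectedComponentsWithStats(m)
            for q in range(1,k):
                if s[q,4]>25:
                    P=W[l==q]; a=P.min(0);b=P.max(0)
                    if (b-a)[:2].max()<.075: print(n,nm,c[q].round(),((a+b)/2)[:2],"size",(b-a)[:2],"zmax",b[2],im[l==q].mean(0).round())
    return
if __name__=="__main__":
    import sys
    d=sys.argv[1] if len(sys.argv)>1 else None
    measure("",d)
E
python3 m2.py 0; python3 - <<'E'
from h import *
np.set_printoptions(suppress=True,precision=4)
for n in("scene","side"):
    d=np.load(n+"0.npz");W=d["W"];x,y,z=W[...,0],W[...,1],W[...,2]
    m=(x>.53)&(x<.71)&(y>.12)&(y<.345)&(z>.016)&(z<.023)
    P=W[m]; print(n,len(P))
    th=-.19
    # wall fits: rough frame classification then line fits
    u=np.array([np.cos(th),np.sin(th)]);v=np.array([-u[1],u[0]]);q=(P[:,:2]-[.562,.248]);a=q@u;b=q@v
    for nm,s in(("back",(abs(a-.1125)<.012)),("left",(abs(b-.0775)<.012)&(a<.1)&(a>.012)),("right",(abs(b+.0775)<.012)&(a<.1)&(a>.012))):
        if s.sum()>10:
            l=cv2.fitLine(P[s,:2].astype(np.float32),cv2.DIST_HUBER,0,.001,.001).ravel(); print(nm,s.sum(),"ang",np.arctan2(l[1],l[0]),"pt",l[2:], "offsets a,b",a[s].mean(),b[s].mean(),"a-range",a[s].min(),a[s].max())
    w=(a<.03);print("min a left",a[(b>.06)&(b<.09)].min() if ((b>.06)&(b<.09)).any() else None,"right",a[(b<-.06)&(b>-.09)].min() if ((b<-.06)&(b>-.09)).any() else None)
    s=(x>.4)&(x<.7)&(y>-.1)&(y<.1);print("balance zmax",np.nanmax(z[s]), "ymax",np.nanmax(y[s&(z>.03)]));s=(x>.36)&(x<.5)&(y>-.2)&(y<-.06);print("timer z",np.nanmax(z[s]))
E
```

```text
scene lid [427. 193.] [0.3988 0.0654] size [0.0302 0.0331] zmax 0.015119939033874652 [ 18. 187.  63.]
scene lid [383. 195.] [0.4348 0.1464] size [0.0311 0.0322] zmax 0.015511496814085923 [247. 247. 245.]
scene lid [335. 204.] [0.4515 0.2484] size [0.0313 0.0322] zmax 0.015723934398004957 [244. 244. 240.]
scene lid [203. 219.] [0.5265 0.4726] size [0.0351 0.0501] zmax 0.019994235257212722 [188. 163. 144.]
scene lid [283. 220.] [0.449  0.3606] size [0.0314 0.0325] zmax 0.015554998209245496 [247. 247. 245.]
scene lid [330. 225.] [0.3912 0.3016] size [0.033  0.0311] zmax 0.015254479843657187 [236.   9.   4.]
scene lid [402. 231.] [0.31  0.213] size [0.02   0.0087] zmax 0.019686770890212035 [194. 174. 140.]
scene lid [343. 252.] [0.3066 0.3335] size [0.0132 0.0078] zmax 0.019524993423155612 [182. 158. 137.]
scene lid [199. 269.] [0.3818 0.5351] size [0.0186 0.0297] zmax 0.01998970222632962 [186. 186. 185.]
scene vialtop [202. 198.] [0.5284 0.4717] size [0.0354 0.0492] zmax 0.059918450402702605 [201. 170. 138.]
scene vialtop [406. 210.] [0.31   0.2052] size [0.0197 0.0215] zmax 0.053375992
[... 2533 characters left out ...]
 right -0.001984853635049445
balance zmax 0.1453033851802018 ymax 0.09401472707967418
timer z 0.06080502192245496
side 316
back 115 ang 1.395902 pt [0.6762 0.2183] offsets a,b 0.11659560275334487 0.014684541600540916 a-range 0.10254282348260552 0.12135901183877977
left 107 ang -0.18744063 pt [0.6163 0.3084] offsets a,b 0.05558838214590321 0.06966988486707917 a-range 0.013595508032485935 0.09958150829556593
right 57 ang -0.13231625 pt [0.5777 0.1586] offsets a,b 0.03233084795830279 -0.0848440372530609 a-range 0.013390251364311411 0.06020336160819599
min a left 0.002934163901592256 right 0.0035361858814117082
balance zmax 0.14707781683753818 ymax 0.08962882092982116
timer z 0.06312473353887332
```

Request:
{"name": "apply_moves", "arguments": {
  "motion": [
    [0.03, -0.015, 0, 0, 0, -7],
    [0.06, -0.03, 0, 0, 0, -14],
    [0.095, -0.048, 0, 0, 0, -21],
    [0.13, -0.066, 0, 0, 0, -28],
    [0.165, -0.084, 0, 0, 0, -35],
    [0.2, -0.102, 0, 0, 0, -42],
    [0.235, -0.12, 0, 0, 0, -49],
    [0.27, -0.138, 0, 0, 0, -56]
  ],
  "hand": -0.7
}}

```text
time: 0.77
tcp_pos: [0.4533, -0.3589, 0.2324]
orientation: [0.766, 0.643, -0.0, -0.0]
wrist_force: [1.0, -0.7, -0.4]
opening: 0.044
grip_force: 0.0
```

```bash
cat > g.py <<'E'
from h import *
import sys
# frames: tool x at angle psi, tool y=(sin psi,-cos psi), z down; push along tool -x. fence frame args: fx fy (mm) with F
M=np.array([.5636,.2406]);TH=-.197;u=np.array([np.cos(TH),np.sin(TH)]);v=np.array([-u[1],u[0]])
s=robot.read_state();q=s["orientation"];p=s["tcp_pos"]
from scipy.spatial.transform import Rotation as R
m=R.from_quat(q).as_matrix();psi=np.arctan2(m[1,0],m[0,0])
f=(p[:2]-M)
print("t",round(s["time"],2),"tcp",p.round(4),"push ang",round((psi+np.pi)%(2*np.pi)-0 if 0 else np.angle(-np.exp(1j*psi)),3),"tilt",m[:,2].round(3),"fence",(f@u*1e3).round(1),(f@v*1e3).round(1),"open",s["opening"].round(4),"F",s["wrist_force"].round(1),"j7",s["joints"][6].round(2))
def to(x,y,z,push):
    d=m.T@(np.array([x,y,z])-p); psit=push+np.pi; dt=np.degrees(np.angle(np.exp(1j*(psit-psi)))); print("target",np.round([x,y,z,push],3),"shift mm",(d*1e3).round(1),"turn z deg",(-dt).round(1))
def tof(fx,fy,z,pf): w=M+u*fx/1e3+v*fy/1e3; to(*w,z,pf+TH)
for a in sys.argv[1:]:
    k,*r=a.split(","); (to if k=="W" else tof)(*map(float,r))
E
python3 g.py W,.50,-.12,.23,-.116 F,-142,-18,.1,.081
python3 - <<'E'
import numpy as np
d=np.load("scene0.npz")["W"];x,y,z=d[...,0],d[...,1],d[...,2]
for a in np.arange(.46,.72,.03):
    s=(x>a)&(x<a+.03)&(y>.0)&(y<.11)&(z<.2);print(round(a,2),np.nanmax(z[s]).round(3),np.nanmax(y[s&(z>.03)]).round(3))
E
```

```text
0.46 0.051 0.09
0.49 0.057 0.094
0.52 0.061 0.091
0.55 0.065 0.086
0.58 0.072 0.083
0.61 0.145 0.079
0.64 0.121 0.076
0.67 0.086 0.072Traceback (most recent call last):
  File "g.py", line 9, in <module>
    print("t",round(s["time"],2),"tcp",p.round(4),"push ang",round((psi+np.pi)%(2*np.pi)-0 if 0 else np.angle(-np.exp(1j*psi)),3),"tilt",m[:,2].round(3),"fence",(f@u*1e3).round(1),(f@v*1e3).round(1),"open",s["opening"].round(4),"F",s["wrist_force"].round(1),"j7",s["joints"][6].round(2))
                                                                                                                                                                                                              ^^^^^^^^^^^^^^^^^^
AttributeError: 'float' object has no attribute 'round'
Traceback (most recent call last):
ValueError: zero-size array to reduction operation fmax which has no identity
```

```bash
sed -i 's/s\["opening"\].round(4)/round(s["opening"],4)/' g.py; python3 g.py W,.48,-.08,.2,-.116 F,-142,-18,.1,.081
```

```text
t 0.77 tcp [ 0.4533 -0.3589  0.2324] push ang -1.746 tilt [-0.001  0.    -1.   ] fence 9.2 -609.5 open 0.044 F [ 1.  -0.7 -0.4] j7 0.3
target [ 0.48  -0.08   0.2   -0.116] shift mm [279.3 -22.2  32.5] turn z deg -93.4
target [ 0.421  0.251  0.1   -0.116] shift mm [ 594.7 -137.8  132.6] turn z deg -93.4
```

Request:
{"name": "apply_moves", "arguments": {
  "motion": [
    [0.035, -0.003, 0, 0, 0, -7],
    [0.07, -0.006, 0, 0, 0, -14],
    [0.105, -0.009, 0, 0, 0, -21],
    [0.14, -0.012, 0, 0, 0, -28],
    [0.175, -0.015, 0, 0, 0, -35],
    [0.21, -0.018, 0.01, 0, 0, -42],
    [0.245, -0.02, 0.02, 0, 0, -49],
    [0.28, -0.022, 0.03, 0, 0, -56]
  ],
  "hand": -0.72
}}

```text
time: 1.43
tcp_pos: [0.481, -0.0799, 0.2024]
orientation: [0.375, 0.927, -0.0, 0.0]
wrist_force: [0.9, -0.3, 0.3]
opening: 0.0129
grip_force: 0.0
```

```bash
python3 g.py F,-142,-18,.1,.081
```

```text
t 1.43 tcp [ 0.481  -0.0799  0.2024] push ang -0.769 tilt [ 0. -0. -1.] fence -18.3 -330.4 open 0.0129 F [ 0.9 -0.3  0.3] j7 0.58
target [ 0.421  0.251  0.1   -0.116] shift mm [273.1 195.8 102.3] turn z deg -37.4
```

Request:
{"name": "apply_moves", "arguments": {
  "motion": [
    [0.03, 0.022, 0.01, 0, 0, -5],
    [0.064, 0.046, 0.02, 0, 0, -10],
    [0.098, 0.07, 0.03, 0, 0, -15],
    [0.13, 0.094, 0.04, 0, 0, -20],
    [0.165, 0.118, 0.055, 0, 0, -25],
    [0.2, 0.143, 0.07, 0, 0, -30],
    [0.235, 0.168, 0.085, 0, 0, -34],
    [0.267, 0.191, 0.1, 0, 0, -37.4]
  ]
}}

```text
time: 2.1
tcp_pos: [0.4256, 0.231, 0.1066]
orientation: [0.059, 0.998, -0.0, -0.0]
wrist_force: [0.8, 0.2, 0.1]
opening: 0.0131
grip_force: 0.0
```

```bash
python3 g.py F,-142,-18,.018,.081 F,51,-1,.018,.081; python3 - <<'E'
from h import *
im,_=read_camera("scene"); save("pics/s1.png",im[150:270,210:460],3)
E
```

```text
t 2.1 tcp [0.4256 0.231  0.1066] push ang -0.118 tilt [-0. -0. -1.] fence -133.5 -36.4 open 0.0131 F [0.8 0.2 0.1] j7 0.32
target [ 0.421  0.251  0.018 -0.116] shift mm [ 7.  19.  88.6] turn z deg -0.1
target [ 0.613  0.23   0.018 -0.116] shift mm [-186.7   20.8   88.6] turn z deg -0.1
```

View pics/s1.png

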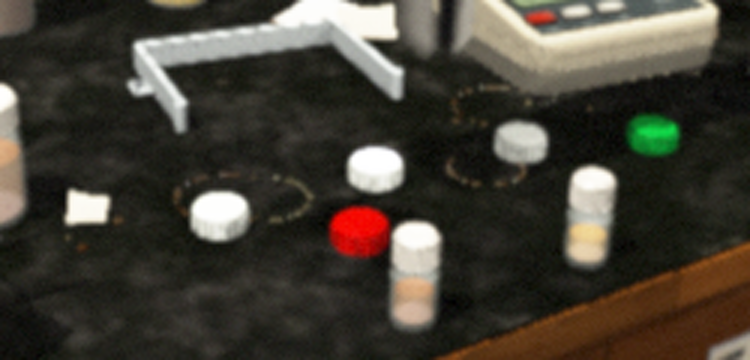

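Nothing has been disturbed: lids at crop (375,168), (520,143) and (220,215), gripper fingers at the top (440,25). Descending behind lid_1.

Request:
{"name": "apply_moves", "arguments": {
  "motion": [
    [0.004, 0.01, 0.01, 0, 0, 0],
    [0.007, 0.019, 0.02, 0, 0, 0],
    [0.007, 0.019, 0.035, 0, 0, 0],
    [0.007, 0.019, 0.05, 0, 0, 0],
    [0.007, 0.019, 0.065, 0, 0, 0],
    [0.007, 0.019, 0.08, 0, 0, 0],
    [0.007, 0.019, 0.088, 0, 0, 0],
    [0.007, 0.019, 0.088, 0, 0, 0]
  ]
}}

```text
time: 2.82
tcp_pos: [0.4206, 0.2484, 0.0179]
orientation: [0.061, 0.998, -0.001, -0.001]
wrist_force: [-0.3, -0.1, 0.3]
opening: 0.0132
grip_force: 0.0
```

```bash
python3 g.py F,-142,-18,.018,.081 F,51,-1,.018,.081; python3 m2.py | grep -E "lid" | grep -E "24[0-9]\. |22[0-9]\. "
```

```text
t 2.82 tcp [0.4206 0.2484 0.0179] push ang -0.121 tilt [-0.003 -0.002 -1.   ] fence -141.7 -20.4 open 0.0132 F [-0.3 -0.1  0.3] j7 0.15
target [ 0.421  0.251  0.018 -0.116] shift mm [ 0.1  2.4 -0.1] turn z deg -0.3
target [ 0.613  0.23   0.018 -0.116] shift mm [-193.6    4.8   -0.6] turn z deg -0.3
scene lid [283. 220.] [0.4493 0.3602] size [0.0307 0.0323] zmax 0.016020644303646525 [243. 243. 240.]
```

Request:
{"name": "apply_moves", "arguments": {
  "motion": [
    [-0.008, 0.002, 0, 0, 0, 0],
    [-0.018, 0.0025, 0, 0, 0, 0],
    [-0.03, 0.003, 0, 0, 0, 0],
    [-0.042, 0.003, 0, 0, 0, 0],
    [-0.054, 0.003, 0, 0, 0, 0],
    [-0.066, 0.003, 0, 0, 0, 0],
    [-0.078, 0.003, 0, 0, 0, 0],
    [-0.09, 0.003, 0, 0, 0, 0]
  ]
}}

```text
time: 3.58
tcp_pos: [0.5134, 0.2409, 0.0202]
orientation: [0.061, 0.998, 0.0, 0.001]
wrist_force: [0.6, 0.8, 0.8]
opening: 0.013
grip_force: 0.1
```

```bash
python3 g.py F,51,-1,.018,.081; python3 - <<'E'
from h import *
im,_=read_camera("side"); save("pics/s2.png",im[150:290,220:470],3)
E
```

```text
t 3.58 tcp [0.5134 0.2409 0.0202] push ang -0.123 tilt [ 0.002  0.001 -1.   ] fence -49.3 -9.5 open 0.013 F [0.6 0.8 0.8] j7 0.34
target [ 0.613  0.23   0.018 -0.116] shift mm [-100.7    1.1    2.3] turn z deg -0.4
```

View pics/s2.png

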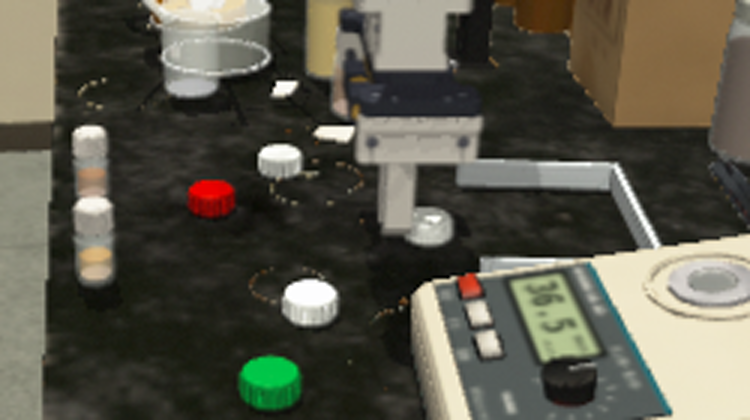

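The fingers at (398,200) are pushing lid_1 at (430,226) flat towards the mouth, and everything else is in place.

Request:
{"name": "apply_moves", "arguments": {
  "motion": [
    [-0.012, 0.001, 0.001, 0, 0, 0],
    [-0.026, 0.001, 0.001, 0, 0, 0],
    [-0.04, 0.001, 0.001, 0, 0, 0],
    [-0.054, 0.001, 0.001, 0, 0, 0],
    [-0.068, 0.001, 0.001, 0, 0, 0],
    [-0.08, 0.001, 0.001, 0, 0, 0],
    [-0.09, 0.001, 0.001, 0, 0, 0],
    [-0.096, 0.001, 0.001, 0, 0, 0]
  ]
}}

```text
time: 4.3
tcp_pos: [0.6086, 0.2298, 0.0189]
orientation: [0.062, 0.998, 0.0, 0.001]
wrist_force: [-0.4, -1.4, 0.9]
opening: 0.0126
grip_force: 0.1
```

Request:
{"name": "apply_moves", "arguments": {
  "motion": [
    [0.01, 0, 0, 0, 0, 0],
    [0.03, 0, -0.005, 0, 0, 0],
    [0.05, 0, -0.025, 0, 0, 0],
    [0.07, 0, -0.05, 0, 0, 0],
    [0.09, 0, -0.075, 0, 0, 0],
    [0.12, 0, -0.09, 0, 0, 0],
    [0.155, 0, -0.09, 0, 0, 0],
    [0.18, 0, -0.09, 0, 0, 0]
  ]
}}

```text
time: 4.97
tcp_pos: [0.4258, 0.2533, 0.1101]
orientation: [0.06, 0.998, 0.001, 0.001]
wrist_force: [-0.1, -0.2, -0.2]
opening: 0.0134
grip_force: 0.0
```

```bash
python3 g.py F,-127.5,-137.5,.1,.737 F,-127.5,-137.5,.018,.737; python3 m2.py | grep -E "lid"
```

```text
t 4.97 tcp [0.4258 0.2533 0.1101] push ang -0.12 tilt [ 0.002  0.002 -1.   ] fence -137.6 -14.6 open 0.0134 F [-0.1 -0.2 -0.2] j7 0.29
target [0.412 0.131 0.1   0.54 ] shift mm [  -0.6 -123.4    9.9] turn z deg -37.8
target [0.412 0.131 0.018 0.54 ] shift mm [  -0.5 -123.5   91.9] turn z deg -37.8
scene lid [296. 171.] [0.6297 0.2282] size [0.0318 0.0312] zmax 0.015389231401088888 [246. 246. 244.]
scene lid [427. 193.] [0.3982 0.0658] size [0.032  0.0318] zmax 0.015115338379549759 [ 16. 143.  48.]
scene lid [383. 195.] [0.4355 0.1472] size [0.0317 0.0301] zmax 0.015442875223014962 [193. 194. 183.]
scene lid [204. 219.] [0.5258 0.4724] size [0.0333 0.05  ] zmax 0.01993140248530162 [189. 164. 145.]
scene lid [283. 220.] [0.4484 0.3599] size [0.0322 0.0314] zmax 0.016726499745609857 [243. 243. 240.]
scene lid [330. 225.] [0.3912 0.3018] size [0.0314 0.0317] zmax 0.015445210384317343 [224.  10.   5.]
scene lid [402. 231.] [0.309  0.2135] size [0.0176 0.0103] zmax 0.019992440816810564 [194. 175. 141.]
scene lid [343. 252.] [0.3063 0.3337] size [0.0122 0.0086] zmax 0.019992211855718034 [18
[... 417 characters left out ...]
side lid [251. 212.] [0.3121 0.3187] size [0.0235 0.0138] zmax 0.01946921196269996 [142. 125. 109.]
side lid [290. 214.] [0.3935 0.3009] size [0.032  0.0318] zmax 0.01685350854505746 [194.   7.   4.]
side lid [410. 223.] [0.6319 0.2251] size [0.0304 0.029 ] zmax 0.01725393585107743 [231. 232. 228.]
side lid [251. 239.] [0.3121 0.198 ] size [0.0241 0.0116] zmax 0.01984828373314229 [165. 148. 121.]
side lid [388. 238.] [0.5671 0.1599] size [0.035 0.008] zmax 0.019982163480646242 [172. 176. 172.]
side lid [323. 249.] [0.4386 0.1458] size [0.0329 0.0327] zmax 0.016743811018996024 [184. 185. 175.]
side lid [310. 275.] [0.402  0.0629] size [0.0309 0.0296] zmax 0.017212983711115737 [ 10. 118.  45.]
```

lid_1 is inside the fence, centred at about (69, 0) mm in the fence frame. Now lid_0.

Request:
{"name": "apply_moves", "arguments": {
  "motion": [
    [0, -0.025, 0, 0, 0, -7],
    [0, -0.05, 0, 0, 0, -14],
    [0, -0.075, 0, 0, 0, -21],
    [0, -0.1, 0, 0, 0, -28],
    [0, -0.119, 0, 0, 0, -34],
    [0, -0.123, 0.005, 0, 0, -37.8],
    [0, -0.123, 0.015, 0, 0, -37.8],
    [0, -0.123, 0.03, 0, 0, -37.8]
  ]
}}

```text
time: 5.73
tcp_pos: [0.4151, 0.1295, 0.0788]
orientation: [-0.264, 0.964, 0.0, 0.002]
wrist_force: [1.0, -0.7, 0.3]
opening: 0.013
grip_force: 0.0
```

Request:
{"name": "apply_moves", "arguments": {
  "motion": [
    [0, 0, 0.015, 0, 0, 0],
    [0, 0, 0.03, 0, 0, 0],
    [0, 0, 0.045, 0, 0, 0],
    [0, 0, 0.055, 0, 0, 0],
    [0, 0, 0.061, 0, 0, 0],
    [0, 0, 0.061, 0, 0, 0]
  ]
}}

```text
time: 6.23
tcp_pos: [0.4135, 0.1301, 0.0166]
orientation: [-0.266, 0.964, -0.0, -0.0]
wrist_force: [-0.2, 0.2, 0.5]
opening: 0.0131
grip_force: 0.0
```

```bash
python3 g.py F,-127.5,-137.5,.018,.737 F,-36.7,-55.1,.018,.737; python3 m2.py | grep -E "lid" |grep -E "0\.1[0-9]* ?\]|0\.1[34567]"
```

```text
t 6.23 tcp [0.4135 0.1301 0.0166] push ang 0.538 tilt [-0.001 -0.001 -1.   ] fence -125.6 -137.7 open 0.0131 F [-0.2  0.2  0.5] j7 0.72
target [0.412 0.131 0.018 0.54 ] shift mm [ 1.3  1.4 -1.4] turn z deg -0.1
target [0.517 0.194 0.018 0.54 ] shift mm [-121.4    1.7   -1.5] turn z deg -0.1
scene lid [389. 197.] [0.4221 0.1347] size [0.0591 0.0549] zmax 0.01994022602097495 [202. 200. 194.]
side lid [251. 239.] [0.3121 0.1981] size [0.024  0.0141] zmax 0.019962841684032118 [166. 149. 122.]
side lid [388. 238.] [0.5661 0.1605] size [0.0334 0.0077] zmax 0.019877031110747123 [146. 150. 146.]
side lid [318. 252.] [0.4255 0.1343] size [0.0582 0.053 ] zmax 0.019340071819845428 [164. 163. 156.]
```

Request:
{"name": "apply_moves", "arguments": {
  "motion": [
    [-0.006, 0.001, -0.001, 0, 0, 0],
    [-0.016, 0.0015, -0.001, 0, 0, 0],
    [-0.027, 0.0015, -0.001, 0, 0, 0],
    [-0.038, 0.0015, -0.001, 0, 0, 0],
    [-0.049, 0.0015, -0.001, 0, 0, 0],
    [-0.06, 0.0015, -0.001, 0, 0, 0],
    [-0.071, 0.0015, -0.001, 0, 0, 0],
    [-0.08, 0.0015, -0.001, 0, 0, 0]
  ]
}}

```text
time: 7.0
tcp_pos: [0.4825, 0.1735, 0.0192]
orientation: [-0.266, 0.964, 0.0, 0.001]
wrist_force: [0.4, 0.7, -0.3]
opening: 0.0132
grip_force: 0.1
```

Request:
{"name": "apply_moves", "arguments": {
  "motion": [
    [-0.009, 0, 0, 0, 0, 0],
    [-0.018, 0, 0, 0, 0, 0],
    [-0.027, 0, 0, 0, 0, 0],
    [-0.035, 0, 0, 0, 0, 0],
    [-0.04, 0, 0, 0, 0, 0],
    [-0.03, 0, 0, 0, 0, 0],
    [-0.02, 0, 0, 0, 0, 0],
    [-0.01, 0, -0.01, 0, 0, 0]
  ]
}}

```text
time: 7.67
tcp_pos: [0.4883, 0.1771, 0.0272]
orientation: [-0.266, 0.964, -0.0, -0.002]
wrist_force: [-0.3, 0.6, 0.6]
opening: 0.013
grip_force: 0.0
```

```bash
python3 g.py; python3 m2.py | grep -E "lid"
```

```text
t 7.67 tcp [0.4883 0.1771 0.0272] push ang 0.539 tilt [-0.003 -0.001 -1.   ] fence -61.5 -77.0 open 0.013 F [-0.3  0.6  0.6] j7 0.89
scene lid [296. 171.] [0.6301 0.2282] size [0.0324 0.0311] zmax 0.015490268973764265 [242. 242. 239.]
scene lid [328. 184.] [0.5332 0.2071] size [0.0306 0.0295] zmax 0.0154320375762666 [247. 247. 244.]
scene lid [356. 188.] [0.4798 0.1773] size [0.0172 0.0348] zmax 0.019814516225997447 [99. 96. 87.]
scene lid [427. 193.] [0.3998 0.0659] size [0.0305 0.0316] zmax 0.014859290748230447 [ 19. 190.  64.]
scene lid [204. 219.] [0.5263 0.4724] size [0.0344 0.0503] zmax 0.01995292117841413 [188. 163. 144.]
scene lid [283. 220.] [0.4481 0.36  ] size [0.0312 0.0321] zmax 0.015473012588300916 [247. 247. 245.]
scene lid [330. 225.] [0.3904 0.3014] size [0.0311 0.0316] zmax 0.01502034698438709 [220.  11.   5.]
scene lid [402. 231.] [0.3093 0.2134] size [0.0184 0.0084] zmax 0.01990061605739013 [194. 175. 140.]
scene lid [343. 252.] [0.3069 0.3338] size [0.0136 0.0088] zmax 0.019809065002284854 [182. 158. 137.]
scene lid [199. 269.] [0.3818 0.5352] size [0.017  0.0292
[... 252 characters left out ...]
lid [250. 212.] [0.312  0.3181] size [0.0236 0.0131] zmax 0.019938901684212973 [144. 126. 109.]
side lid [290. 214.] [0.3934 0.3006] size [0.0317 0.0321] zmax 0.016849498381831363 [184.   7.   5.]
side lid [410. 223.] [0.6319 0.2253] size [0.0307 0.0302] zmax 0.016916451905161556 [218. 219. 213.]
side lid [367. 230.] [0.5366 0.2058] size [0.0314 0.0303] zmax 0.016446071845398313 [224. 224. 219.]
side lid [251. 239.] [0.3121 0.1973] size [0.0241 0.0115] zmax 0.01962185545999756 [163. 146. 120.]
side lid [388. 238.] [0.5669 0.1598] size [0.0357 0.0078] zmax 0.019775572948867393 [163. 166. 163.]
side lid [310. 275.] [0.4019 0.0625] size [0.0307 0.0306] zmax 0.017169953066546395 [  4. 170.  63.]
```

```bash
python3 g.py F,-56,-39,.06,0 F,-56,-39,.018,0
```

```text
t 7.77 tcp [0.4886 0.1774 0.0295] push ang 0.539 tilt [ 0.    -0.001 -1.   ] fence -61.1 -76.6 open 0.0128 F [0.2 0.1 0.6] j7 0.89
target [ 0.501  0.213  0.06  -0.197] shift mm [-29.1  24.4 -30.5] turn z deg 42.2
target [ 0.501  0.213  0.018 -0.197] shift mm [-29.1  24.4  11.5] turn z deg 42.2
```

Request:
{"name": "apply_moves", "arguments": {
  "motion": [
    [0.005, 0, -0.02, 0, 0, 7],
    [0, 0.005, -0.03, 0, 0, 14],
    [-0.007, 0.01, -0.03, 0, 0, 21],
    [-0.015, 0.016, -0.03, 0, 0, 28],
    [-0.022, 0.02, -0.03, 0, 0, 35],
    [-0.029, 0.024, -0.03, 0, 0, 42.2],
    [-0.029, 0.0245, -0.02, 0, 0, 42.2],
    [-0.029, 0.0245, -0.01, 0, 0, 42.2]
  ]
}}

```text
time: 8.43
tcp_pos: [0.5025, 0.2147, 0.0384]
orientation: [0.097, 0.995, 0.001, 0.001]
wrist_force: [-1.2, -0.3, -0.2]
opening: 0.0128
grip_force: 0.0
```

```bash
python3 g.py F,-56,-39,.018,0 F,18,-39,.018,0
```

```text
t 8.43 tcp [0.5025 0.2147 0.0384] push ang -0.194 tilt [ 0.002  0.001 -1.   ] fence -54.9 -37.4 open 0.0128 F [-1.2 -0.3 -0.2] j7 0.31
target [ 0.501  0.213  0.018 -0.197] shift mm [ 1.2 -1.6 20.4] turn z deg 0.2
target [ 0.574  0.199  0.018 -0.197] shift mm [-72.8  -1.8  20.6] turn z deg 0.2
```

Request:
{"name": "apply_moves", "arguments": {
  "motion": [
    [0.001, -0.001, 0.007, 0, 0, 0],
    [0.001, -0.0015, 0.014, 0, 0, 0],
    [0.001, -0.0015, 0.0205, 0, 0, 0],
    [0.001, -0.0015, 0.0205, 0, 0, 0],
    [-0.006, -0.0015, 0.0205, 0, 0, 0],
    [-0.016, -0.0015, 0.0205, 0, 0, 0],
    [-0.027, -0.0015, 0.0205, 0, 0, 0],
    [-0.037, -0.0015, 0.0205, 0, 0, 0]
  ]
}}

```text
time: 9.1
tcp_pos: [0.5399, 0.2046, 0.0184]
orientation: [0.099, 0.995, 0.0, 0.001]
wrist_force: [0.8, 0.1, -0.6]
opening: 0.0128
grip_force: 0.0
```

Request:
{"name": "apply_moves", "arguments": {
  "motion": [
    [-0.009, 0, 0, 0, 0, 0],
    [-0.018, 0, 0, 0, 0, 0],
    [-0.026, 0, 0, 0, 0, 0],
    [-0.033, 0, 0, 0, 0, 0],
    [-0.036, 0, 0, 0, 0, 0],
    [-0.028, 0, 0, 0, 0, 0],
    [-0.016, 0, 0, 0, 0, 0],
    [0, 0, -0.015, 0, 0, 0]
  ]
}}

```text
time: 9.77
tcp_pos: [0.5356, 0.2039, 0.0306]
orientation: [0.099, 0.995, -0.001, -0.002]
wrist_force: [-0.2, -0.4, 0.5]
opening: 0.0132
grip_force: 0.0
```

```bash
python3 g.py F,-165,103,.1,-.26; python3 m2.py | grep -E "lid \[(2|3|4)"
```

```text
t 9.77 tcp [0.5356 0.2039 0.0306] push ang -0.199 tilt [-0.005 -0.002 -1.   ] fence -20.3 -41.5 open 0.0132 F [-0.2 -0.4  0.5] j7 0.37
target [ 0.422  0.374  0.1   -0.457] shift mm [145.2 144.  -69.2] turn z deg 14.8
scene lid [296. 171.] [0.6301 0.2278] size [0.0325 0.0306] zmax 0.01523329743387819 [242. 242. 238.]
scene lid [315. 173.] [0.5947 0.1983] size [0.0275 0.0227] zmax 0.015313524412237989 [208. 209. 201.]
scene lid [427. 193.] [0.4002 0.065 ] size [0.0337 0.0312] zmax 0.015892795609601884 [ 19. 189.  64.]
scene lid [204. 219.] [0.5259 0.4723] size [0.0337 0.0501] zmax 0.01992231262104749 [188. 163. 144.]
scene lid [283. 220.] [0.4494 0.3607] size [0.0313 0.0316] zmax 0.015139318685410241 [247. 247. 245.]
scene lid [330. 225.] [0.3906 0.3022] size [0.0295 0.0309] zmax 0.015402147800803345 [221.  11.   5.]
scene lid [402. 231.] [0.3095 0.2132] size [0.0183 0.009 ] zmax 0.01986914508837051 [193. 174. 139.]
scene lid [343. 252.] [0.3067 0.3337] size [0.0134 0.0083] zmax 0.019702573172490245 [183. 158. 137.]
side lid [283. 177.] [0.3999 0.5324] size [0.0473 0.0289] zmax 0.01990
[... 237 characters left out ...]
lid [251. 212.] [0.3121 0.3186] size [0.0235 0.0136] zmax 0.019976900416338095 [139. 122. 105.]
side lid [290. 214.] [0.3937 0.3008] size [0.0323 0.0317] zmax 0.01679211791166274 [184.   7.   4.]
side lid [410. 223.] [0.6317 0.225 ] size [0.0313 0.0297] zmax 0.017538312995186656 [214. 215. 208.]
side lid [399. 231.] [0.5971 0.1827] size [0.0316 0.0481] zmax 0.019814068501682658 [224. 225. 220.]
side lid [251. 239.] [0.3121 0.1976] size [0.024  0.0157] zmax 0.019665217386128753 [158. 142. 116.]
side lid [388. 238.] [0.5669 0.16  ] size [0.0363 0.0078] zmax 0.019812623089682846 [157. 160. 157.]
side lid [310. 275.] [0.4021 0.0624] size [0.031  0.0309] zmax 0.017599984677910907 [  4. 166.  61.]
```

lid_0 is inside at about (40, -39) mm. Now lid_2.

```bash
python3 g.py F,-160.7,110.3,.07,-.522 F,-160.7,110.3,.018,-.522
```

```text
t 9.87 tcp [0.5349 0.2074 0.0344] push ang -0.193 tilt [-0.001  0.002 -1.   ] fence -21.7 -38.2 open 0.0128 F [0.5 0.6 0.7] j7 0.37
target [ 0.428  0.38   0.07  -0.719] shift mm [138.5 149.1 -35.2] turn z deg 30.1
target [ 0.428  0.38   0.018 -0.719] shift mm [138.4 149.   16.8] turn z deg 30.1
```

Request:
{"name": "apply_moves", "arguments": {
  "motion": [
    [0.02, 0, -0.02, 0, 0, 0],
    [0.045, 0.02, -0.035, 0, 0, 5],
    [0.065, 0.05, -0.035, 0, 0, 10],
    [0.085, 0.08, -0.035, 0, 0, 15],
    [0.105, 0.11, -0.035, 0, 0, 20],
    [0.125, 0.135, -0.035, 0, 0, 25],
    [0.138, 0.147, -0.035, 0, 0, 30],
    [0.1385, 0.149, -0.035, 0, 0, 30]
  ]
}}

```text
time: 10.53
tcp_pos: [0.427, 0.3841, 0.0684]
orientation: [0.35, 0.937, 0.002, -0.001]
wrist_force: [-1.2, 0.7, 0.6]
opening: 0.0128
grip_force: 0.0
```

```bash
python3 g.py F,-160.7,110.3,.018,-.522 F,-54.5,49.2,.018,-.522
```

```text
t 10.53 tcp [0.427  0.3841 0.0684] push ang -0.714 tilt [-0.001  0.004 -1.   ] fence -162.0 114.0 open 0.0128 F [-1.2  0.7  0.6] j7 -0.33
target [ 0.428  0.38   0.018 -0.719] shift mm [-3.2 -2.6 50.4] turn z deg 0.3
target [ 0.52   0.3    0.018 -0.719] shift mm [-125.7   -3.2   49.9] turn z deg 0.3
```

Request:
{"name": "apply_moves", "arguments": {
  "motion": [
    [-0.001, -0.001, 0.012, 0, 0, 0],
    [-0.001, -0.001, 0.026, 0, 0, 0],
    [-0.001, -0.001, 0.04, 0, 0, 0],
    [-0.001, -0.001, 0.05, 0, 0, 0],
    [-0.001, -0.001, 0.051, 0, 0, 0],
    [-0.001, -0.001, 0.051, 0, 0, 0]
  ]
}}

```text
time: 11.03
tcp_pos: [0.4317, 0.3759, 0.0162]
orientation: [0.353, 0.936, -0.001, -0.0]
wrist_force: [0.5, 0.1, -0.1]
opening: 0.0131
grip_force: 0.0
```

```bash
python3 g.py F,-160.7,110.3,.018,-.522 F,-54.5,49.2,.018,-.522; python3 m2.py | grep -E "lid \[(2|3)"|grep "0.3"
```

```text
t 11.03 tcp [0.4317 0.3759 0.0162] push ang -0.722 tilt [-0.001 -0.001 -1.   ] fence -155.8 106.9 open 0.0131 F [ 0.5  0.1 -0.1] j7 -0.37
target [ 0.428  0.38   0.018 -0.719] shift mm [ 5.9  0.5 -1.8] turn z deg -0.2
target [ 0.52   0.3    0.018 -0.719] shift mm [-116.6    0.8   -1.7] turn z deg -0.2
scene lid [340. 175.] [0.5565 0.1618] size [0.0231 0.0082] zmax 0.019730774433531606 [186. 189. 185.]
scene lid [280. 225.] [0.4381 0.3764] size [0.058  0.0413] zmax 0.01997596537578722 [170. 167. 155.]
scene lid [330. 225.] [0.3908 0.3019] size [0.0294 0.0311] zmax 0.015977654229205607 [165.   9.   7.]
scene lid [343. 252.] [0.3068 0.3343] size [0.0132 0.0076] zmax 0.019964044012328208 [182. 158. 136.]
side lid [309. 201.] [0.4404 0.3649] size [0.057  0.0448] zmax 0.019933879631171325 [139. 139. 130.]
side lid [250. 212.] [0.312  0.3188] size [0.0236 0.0148] zmax 0.019841051840862378 [146. 129. 111.]
side lid [290. 214.] [0.3934 0.3   ] size [0.0316 0.0316] zmax 0.01715273035797721 [150.   9.   6.]
side lid [399. 231.] [0.5966 0.1825] size [0.031  0.0522] zmax 0.01999698476023659 [237. 237. 234.]
side lid [251. 239.] [0.3121 0.1978] size [0.0241 0.0114] zmax 0.019711462899390964 [167. 150. 122.]
```

Request:
{"name": "apply_moves", "arguments": {
  "motion": [
    [-0.006, 0, -0.001, 0, 0, 0],
    [-0.015, 0.0005, -0.001, 0, 0, 0],
    [-0.026, 0.0005, -0.001, 0, 0, 0],
    [-0.037, 0.0005, -0.001, 0, 0, 0],
    [-0.048, 0.0005, -0.001, 0, 0, 0],
    [-0.059, 0.0005, -0.001, 0, 0, 0],
    [-0.07, 0.0005, -0.001, 0, 0, 0],
    [-0.08, 0.0005, -0.001, 0, 0, 0]
  ]
}}

```text
time: 11.8
tcp_pos: [0.4931, 0.3232, 0.0178]
orientation: [0.354, 0.935, -0.0, 0.0]
wrist_force: [-0.5, 0.8, -0.1]
opening: 0.0129
grip_force: 0.1
```

Request:
{"name": "apply_moves", "arguments": {
  "motion": [
    [-0.009, 0, 0, 0, 0, 0],
    [-0.018, 0, 0, 0, 0, 0],
    [-0.027, 0, 0, 0, 0, 0],
    [-0.033, 0, 0, 0, 0, 0],
    [-0.036, 0, 0, 0, 0, 0],
    [-0.026, 0, 0, 0, 0, 0],
    [-0.016, 0, 0, 0, 0, 0],
    [-0.006, 0, -0.015, 0, 0, 0]
  ]
}}

```text
time: 12.47
tcp_pos: [0.4928, 0.3208, 0.031]
orientation: [0.352, 0.936, -0.002, -0.002]
wrist_force: [-0.0, -0.5, -0.3]
opening: 0.0127
grip_force: 0.0
```

```bash
python3 m2.py | grep -E "lid \[(2|3|4)"; python3 g.py F,-70,38,.05,0 F,18,38,.018,0
```

```text
scene lid [291. 171.] [0.6323 0.2354] size [0.0244 0.0141] zmax 0.015119861085218622 [243. 243. 241.]
scene lid [318. 173.] [0.5931 0.1939] size [0.031 0.031] zmax 0.015596756101482312 [247. 247. 246.]
scene lid [291. 192.] [0.5371 0.2916] size [0.0217 0.0166] zmax 0.015405570138066094 [235. 235. 233.]
scene lid [427. 193.] [0.3994 0.0655] size [0.0301 0.0307] zmax 0.015201629481709278 [ 18. 190.  64.]
scene lid [203. 219.] [0.5268 0.4731] size [0.0338 0.0485] zmax 0.019992951548417126 [190. 165. 145.]
scene lid [330. 225.] [0.3918 0.3022] size [0.0313 0.0307] zmax 0.015571056187048904 [222.  10.   5.]
scene lid [402. 231.] [0.3095 0.2134] size [0.0189 0.0083] zmax 0.019722174754025934 [193. 175. 140.]
scene lid [343. 252.] [0.3074 0.3343] size [0.0144 0.0063] zmax 0.01982996597926795 [181. 157. 136.]
side lid [283. 177.] [0.3997 0.5306] size [0.047  0.0261] zmax 0.019739841176962536 [163. 164. 161.]
side lid [346. 185.] [0.5519 0.4552] size [0.022  0.0181] zmax 0.01987099733222858 [155. 137. 123.]
side lid [251. 212.] [0.3121 0.318 ] size [0.0235 0.0153] zmax 0.01977161408953848 [14
[... 320 characters left out ...]
lid [399. 231.] [0.597  0.1917] size [0.0324 0.0305] zmax 0.017135811694660552 [236. 236. 233.]
side lid [251. 239.] [0.3121 0.1971] size [0.0239 0.0115] zmax 0.01999316904316556 [168. 150. 122.]
side lid [388. 238.] [0.5673 0.1605] size [0.0361 0.0063] zmax 0.019726064109590435 [165. 169. 165.]
side lid [309. 275.] [0.402 0.063] size [0.0308 0.0321] zmax 0.017785974907011448 [  4. 173.  64.]
t 12.57 tcp [0.4939 0.3255 0.0355] push ang -0.715 tilt [ 0.001  0.005 -1.   ] fence -84.9 69.7 open 0.0132 F [-1.3  0.6 -0. ] j7 -0.21
target [ 0.502  0.292  0.05  -0.197] shift mm [-28.6 -20.  -14.6] turn z deg -29.7
target [ 0.589  0.274  0.018 -0.197] shift mm [-105.2   23.4   17.4] turn z deg -29.7
```

Request:
{"name": "apply_moves", "arguments": {
  "motion": [
    [0.004, 0, -0.015, 0, 0, -5],
    [0, -0.002, -0.02, 0, 0, -11],
    [-0.008, -0.006, -0.02, 0, 0, -17],
    [-0.016, -0.011, -0.02, 0, 0, -23],
    [-0.023, -0.016, -0.02, 0, 0, -29],
    [-0.028, -0.02, -0.018, 0, 0, -29.7],
    [-0.029, -0.021, -0.01, 0, 0, -29.7],
    [-0.029, -0.021, 0, 0, 0, -29.7]
  ]
}}

```text
time: 13.23
tcp_pos: [0.5047, 0.2857, 0.033]
orientation: [0.103, 0.995, 0.001, 0.001]
wrist_force: [-0.6, 0.1, -0.0]
opening: 0.013
grip_force: 0.0
```

```bash
python3 g.py F,-70,37,.018,0 F,18,38,.018,0
```

```text
t 13.23 tcp [0.5047 0.2857 0.033 ] push ang -0.206 tilt [ 0.002  0.001 -1.   ] fence -66.6 32.7 open 0.013 F [-0.6  0.1 -0. ] j7 0.22
target [ 0.502  0.291  0.018 -0.197] shift mm [ 3.5  4.3 15. ] turn z deg -0.5
target [ 0.589  0.274  0.018 -0.197] shift mm [-84.5   6.   15.1] turn z deg -0.5
```

Request:
{"name": "apply_moves", "arguments": {
  "motion": [
    [0.002, 0.002, 0.003, 0, 0, 0],
    [0.003, 0.004, 0.01, 0, 0, 0],
    [0.003, 0.004, 0.015, 0, 0, 0],
    [0.003, 0.004, 0.015, 0, 0, 0],
    [-0.006, 0.004, 0.015, 0, 0, 0],
    [-0.016, 0.004, 0.015, 0, 0, 0],
    [-0.027, 0.004, 0.015, 0, 0, 0],
    [-0.038, 0.004, 0.015, 0, 0, 0]
  ]
}}

```text
time: 13.9
tcp_pos: [0.5443, 0.2813, 0.0183]
orientation: [0.102, 0.995, 0.0, 0.001]
wrist_force: [-0.3, 0.3, 0.3]
opening: 0.0132
grip_force: 0.0
```

```bash
python3 g.py F,17,38,.018,0
```

```text
t 13.9 tcp [0.5443 0.2813 0.0183] push ang -0.205 tilt [ 0.001  0.    -1.   ] fence -26.9 36.1 open 0.0132 F [-0.3  0.3  0.3] j7 0.28
target [ 0.588  0.275  0.018 -0.197] shift mm [-43.9   2.2   0.4] turn z deg -0.4
```

Request:
{"name": "apply_moves", "arguments": {
  "motion": [
    [-0.01, 0.0005, 0, 0, 0, 0],
    [-0.02, 0.0005, 0, 0, 0, 0],
    [-0.03, 0.0005, 0, 0, 0, 0],
    [-0.039, 0.0005, 0, 0, 0, 0],
    [-0.044, 0.0005, 0, 0, 0, 0],
    [-0.034, 0.0005, 0, 0, 0, 0],
    [-0.02, 0.0005, 0, 0, 0, 0],
    [0, 0, -0.015, 0, 0, 0]
  ]
}}

```text
time: 14.57
tcp_pos: [0.5419, 0.2798, 0.0303]
orientation: [0.103, 0.995, -0.002, -0.001]
wrist_force: [0.1, -0.4, -0.1]
opening: 0.0131
grip_force: 0.0
```

Request:
{"name": "apply_moves", "arguments": {
  "motion": [
    [0.02, 0, -0.02, 0, 0, 0],
    [0.04, 0, -0.04, 0, 0, 0],
    [0.06, 0, -0.07, 0, 0, 0],
    [0.08, 0, -0.1, 0, 0, 0],
    [0.085, 0, -0.13, 0, 0, 0],
    [0.085, 0, -0.16, 0, 0, 0],
    [0.085, 0, -0.18, 0, 0, 0],
    [0.085, 0, -0.18, 0, 0, 0]
  ]
}}

```text
time: 15.23
tcp_pos: [0.4604, 0.3015, 0.2178]
orientation: [0.101, 0.995, 0.003, 0.003]
wrist_force: [-0.8, 1.2, 0.4]
opening: 0.0131
grip_force: 0.0
```

```bash
python3 g.py; python3 m2.py | grep -E "vial|jar|lid \[(2|3|4)"; python3 - <<'E'
from h import *
im,_=read_camera("scene"); save("pics/s3.png",im[130:270,180:460],2.8)
E
```

```text
t 15.23 tcp [0.4604 0.3015 0.2178] push ang -0.202 tilt [ 0.008  0.006 -1.   ] fence -113.1 39.5 open 0.0131 F [-0.8  1.2  0.4] j7 0.32
scene lid [296. 171.] [0.6291 0.228 ] size [0.0332 0.0308] zmax 0.01533072432707605 [245. 245. 243.]
scene lid [318. 173.] [0.5939 0.1926] size [0.0299 0.0335] zmax 0.015288536285656573 [246. 246. 245.]
scene lid [284. 178.] [0.6068 0.2676] size [0.029  0.0309] zmax 0.01513920192697521 [248. 248. 247.]
scene lid [427. 193.] [0.4    0.0659] size [0.0344 0.0315] zmax 0.014986034762485001 [ 18. 190.  64.]
scene lid [204. 219.] [0.5265 0.4729] size [0.0365 0.0491] zmax 0.019944760313962084 [188. 163. 144.]
scene lid [330. 225.] [0.3916 0.3017] size [0.0333 0.0303] zmax 0.015645705535795085 [226.  10.   5.]
scene lid [402. 231.] [0.3091 0.2129] size [0.0182 0.0085] zmax 0.019964992623648037 [193. 174. 140.]
scene lid [343. 252.] [0.3064 0.3343] size [0.0127 0.0061] zmax 0.01988426449272024 [183. 159. 138.]
scene vialtop [202. 198.] [0.5276 0.4712] size [0.0336 0.0487] zmax 0.05997271725724079 [201. 169. 138.]
scene vialtop [407. 210.] [0.31   0.2055] size
[... 1396 characters left out ...]
75.] [0.4022 0.063 ] size [0.0311 0.031 ] zmax 0.016867540836684125 [  4. 168.  62.]
side vialtop [283. 163.] [0.4003 0.5282] size [0.0468 0.025 ] zmax 0.059880833002115774 [170. 171. 161.]
side vialtop [340. 170.] [0.5376 0.4604] size [0.0468 0.0321] zmax 0.05979477776810832 [172. 149. 124.]
side vialtop [250. 195.] [0.3116 0.3209] size [0.023  0.0207] zmax 0.0550711167568671 [204. 200. 189.]
side vialtop [250. 219.] [0.3118 0.2041] size [0.0236 0.0248] zmax 0.05524346197124086 [198. 193. 182.]
side jar [341. 161.] [0.5396 0.4683] size [0.049  0.0457] zmax 0.07766546826208937 [226. 222. 211.]
side jar [486. 232.] [0.6868 0.0469] size [0.0149 0.0337] zmax 0.08150243397167106 [223. 214. 185.]
```

View pics/s3.png

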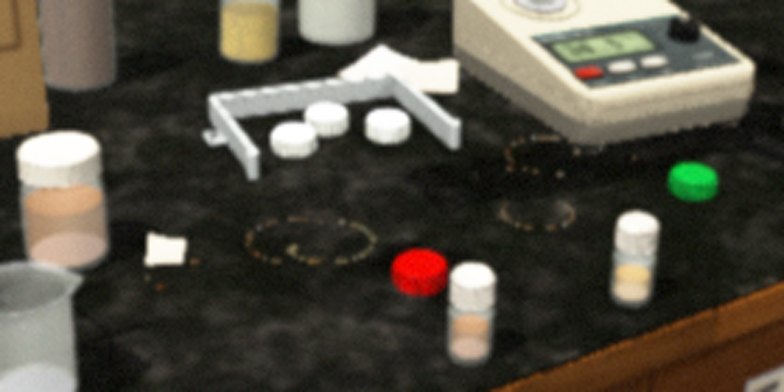

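All three lids lie flat inside the fence, at crop (294,139), (326,118) and (388,126). The vials, jar and both decoys have not moved, and the arm is clear.

```bash
python3 -c "
from plant import robot
print(robot.close_job())"
```

```text
the job is handed in; nothing more can be done
None
```

I pushed all three white lids into the fence; in the last camera check they lay flat and fully inside, the vials, jar and coloured lids hadn't moved, and I handed the job in at about 15 s.

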